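# Present a slide carrier label up

### The job

Draw the slide carrier out of its stand and finish while still holding it, steady in the air, its middle about 20 cm above the middle of the dark mat, long edges level, leaned 45 degrees from upright so that its label face looks up. The small notch in one corner marks the frosted end, and seen with the notch at the upper left you are looking at the label face. Grip the carrier by its other, clear end so that no finger ever touches the frosted end, and leave the jar, the dish and the slide box where they are.

Things in the scene. Friction and masses are not known exactly. Their poses are not given: they have to be found in the camera images.
- carrier: Slide carrier, a loose 110 x 6 x 60 mm plate, 60 to 115 g, on edge in the stand; white-rimmed glass, solid frosted white plastic at one end. Origin: middle of the lower long edge. x: along it to the frosted end (ends at +-55 mm); y: out of the label face; z: up to the other long edge (60 mm). A 12 mm square notch at the frosted end's upper corner is at the left seen from the label side. Clear end: x < 17.
- frosted_end: The frosted end of the carrier, fixed to it, from x = 17 to 55 mm of the carrier, full height but for the notch; a paper label sits on its +y face only. Same origin and axes as the carrier. Fingers must not touch it.
- carrier_middle (a point): The centre of the carrier plate (30 mm above its origin along its z), same axes.
- stand: Grey plastic drying stand, fixed, 132 x 100 mm, 24 mm tall. Origin: centre of its underside. Three slots along its x, 30 mm apart, 9 mm wide, 114 mm long, their floor 6 mm above the bench; the carrier stands in the middle one, 42 mm of it showing above the stand. The outer slots are empty. It may be at any yaw.
- mat: Dark rubber reading mat, 140 x 140 x 3 mm, flat on the bench and fixed. Origin at the centre of its underside.
- jar: Amber glass jar, 52 mm across, 75 mm tall, loose, to be left alone. Origin at the centre of its underside.
- dish: White plastic round dish, 80 mm across, 18 mm tall, loose, to be left alone. Origin at the centre of its underside.
- slide_box: Grey plastic slide box 90 x 60 x 40 mm, loose, to be left alone. Origin at the centre of its underside.
Things that resemble listed ones, but are neither listed nor needed, are in the scene too. Of the things that look like the carrier, the larger one is meant. There is more than one size of the mat; the job needs the larger.

How it is judged:
By the outcome, as a careful person would: the job done as asked, in the order asked, and still so for the second after the job is handed in, while the arm keeps its last pose, push and grip.
It also fails if it takes over 40 s, if anything falls off the work surface, if the arm or the gripper's body presses on something with over 40 N, if the wrist force passes 120 N, or if a joint passes its speed limit or range.

### The arm

A 6-joint arm with a two-finger parallel gripper is mounted at the origin on the work surface. World frame = base frame: x ahead of the robot, y to its left, z up, the work surface at z = 0. Lengths are in m, angles in rad, forces in N, time in s.
With the tool pointing down it reaches from about 0.425 to 1.125 m from the base axis. Payload 14.9 kg.
Tool frame: the origin (TCP) lies midway between the tips of the shut fingers; the grasp point (between the pads) lies bot.hold_point_z behind it (bot.hold_point_z is the distance from the TCP to the grasp point, in m); y points along the fingers, z is the direction in which the jaws open and shut, and the axes are right-handed (so a half turn about y gives the same grasp; the last joint's range is limited). The gripper opens to 91 mm and grips with 3 to 60 N. Pads are 32 mm wide; open, the fingers measure 118 mm over their backs; the gripper's body (76 mm by 178 mm) begins 60 mm behind the grasp point.
Start: joints at [1.098, 0.379, 1.734, -0, 1.028, -0.033], TCP at [0.298, 0.633, 0.214] pointing down, gripper open.
Joint ranges: [-2.77, 2.77], [-0.74, 2.19], [0, 2.66], [-1.06, 4.2], [0.31, 2.87], [-3.08, 3.08]. Speed limits (rad/s): [1.89, 1.89, 2.39, 3.14, 3.14, 3.14].

### API

Orientations are given as a unit quaternion [x, y, z, w].
In Python, from rig import bot gives the robot as it stands. The module is installed in compiled form; this text tells all that it offers. Calls block until the motion is done:
- bot.movep(position, orientation): joint-space move of the TCP to a pose.
- bot.move_l(position, attitude=None, max_speed=0.15, contact_N=None): straight line of the TCP; attitude=None keeps the orientation; max_speed is the mean speed in m/s. With contact_N (N) it stops when the force on the tool has changed by that much, and returns True; else False.
- bot.movej(angles): joint-space move.
- bot.command_gripper(opening, effort=None): opening from 0.0 (shut) to 1.0 (fully open); effort is the grip in N (None keeps the last); returns when the fingers have stopped.
- bot.wait(seconds).
- bot.inverse_kinematics(position, orientation): joint angles nearest the present ones, or None.
- bot.get_image(name): name is "side" or "top"; returns a dict with "image" (400x640x3 uint8, red, green, blue), "range_z" (400x640 float32, m along the optical axis (not along the pixel's ray), 0 where there is no reading), "intrinsics" (3x3 intrinsics, pixels), "R" (3x3) and "t" (3): a world point X has camera coordinates R X + t. Camera axes: x right, y down, z forward; pixel columns grow to the right and rows downward; lengths in m; the calibration is good to about 2 mm. A picture is of the moment at which its call begins.
A pose or a line that the arm cannot do raises bot.IKError and nothing moves.
- bot.close_job(): hands the job in, once; it reports no verdict.
Readings, each from a call of its own:
- bot.get_time_s(): time.
- bot.get_joint_pos(): joint angles.
- bot.get_joint_vel(): joint speeds.
- bot.get_joint_torque(): joint torques, N m.
- bot.get_ee_pos(): TCP position.
- bot.get_tool_rot(): TCP orientation.
- bot.get_force(): force on the tool from outside, world axes, zero at the start.
- bot.get_torque(): the same for the moment, N m.
- bot.get_opening(): opening from 0.0 (shut) to 1.0 (fully open).
Only numpy, scipy, OpenCV 4.12 (cv2) and the standard library are available. Lean on these libraries where they do the work, as an engineer would, in place of code of your own. Each camera call takes 0.05 s, during which the arm holds its last target. There are 200 camera calls.

## Working session

There is one attempt and no reset: what is moved stays moved. The work goes in short steps, each a Python script; the robot and the scene stay as the last script left them, time stands still between calls to the robot, and variables do not carry over. Pictures are saved under pics/ and viewed, about 8 in all and at most 12, crops included, and the job is handed in when it is done.

```bash
mkdir -p pics
python3 - <<'E'
from rig import bot
import cv2,numpy as np,pickle
for n in("top","side"):
    d=bot.get_image(n);pickle.dump(d,open(n+".pkl","wb"))
    cv2.imwrite(f"pics/{n}1.png",d["image"][...,::-1])
    print(n,d["intrinsics"],d["R"],d["t"],-d["R"].T@d["t"])
print(bot.hold_point_z,bot.get_tool_rot(),bot.get_time_s())
E
```

```text
top [[457.06625898   0.         319.14335869]
 [  0.         457.06625898 193.29626724]
 [  0.           0.           1.        ]] [[-0.02162412 -0.99975333  0.00506757]
 [-0.97483719  0.0199598  -0.22202267]
 [ 0.22186676 -0.0097411  -0.97502833]] [0.14448497 0.62165441 0.90738267] [0.40781814 0.14088013 1.022013  ]
side [[368.78616568   0.         318.41109307]
 [  0.         368.78616568 196.71671226]
 [  0.           0.           1.        ]] [[ 0.93995124 -0.34128902  0.00367178]
 [-0.16831976 -0.47287808 -0.8649016 ]
 [ 0.29691772  0.81234729 -0.50192802]] [-0.53512372  0.22111682  0.74467327] [ 0.31910184 -0.68300386  0.56698153]
0.0188 [ 0.69042237 -0.15433354  0.15413068 -0.68974042] 0.1
```

View pics/top1.png

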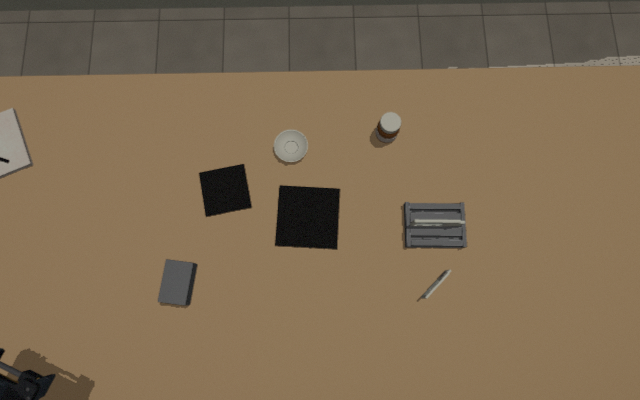

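View pics/side1.png

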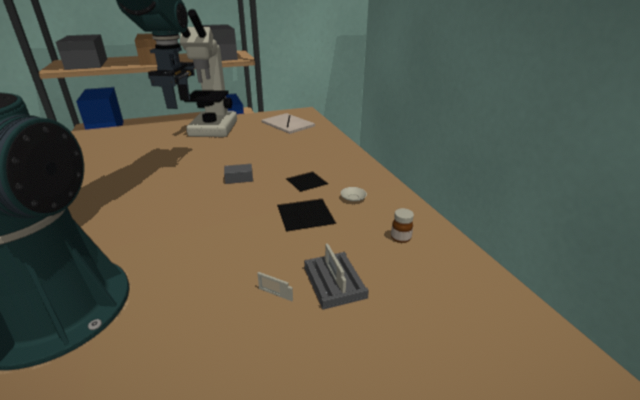

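Carrier candidates are the plate in the stand (top 437,222; side 337,268) and a loose, smaller plate (top 437,284; side 275,286). The larger one in the stand fits. Mat candidates are (308,217) and the smaller (225,190), so I take the first. I'll confirm the carrier with enlarged crops.

Run:
```python
import cv2,numpy as np,pickle
T=pickle.load(open("top.pkl","rb"));S=pickle.load(open("side.pkl","rb"))
a=cv2.resize(T["image"][195:305,395:475,::-1],None,fx=5,fy=5,interpolation=cv2.INTER_CUBIC)
b=cv2.resize(S["image"][235:310,250:375,::-1],None,fx=6,fy=6,interpolation=cv2.INTER_CUBIC)
a=cv2.resize(T["image"][195:255,395:475,::-1],None,fx=9,fy=9,interpolation=cv2.INTER_CUBIC)
cv2.imwrite("pics/ct.png",a);cv2.imwrite("pics/cs.png",b)
def back(d,u,v,z):
    r=d["R"].T@np.linalg.solve(d["intrinsics"],[u,v,1]);c=-d["R"].T@d["t"]
    return (c+r*(z-c[2])/r[2]).round(4)
def masks(d,cond,z,box):
    u0,v0,u1,v1=box;m=np.zeros(d["image"].shape[:2],np.uint8);m[v0:v1,u0:u1]=cond(d["image"][v0:v1,u0:u1].astype(int))
    c=max(cv2.findContours(m,0,2)[0],key=cv2.contourArea);r=cv2.minAreaRect(c)
    print(r,[back(d,*p,z) for p in cv2.boxPoints(r)],back(d,*r[0],z))
sat=lambda i:i.max(2)-i.min(2)
print("mat");masks(T,lambda i:i.max(2)<40,.003,(265,175,350,260))
print("stand");masks(T,lambda i:(sat(i)<30),.024,(395,190,475,260))
print("plate");masks(T,lambda i:(sat(i)<60)&(i.min(2)>110),.066,(395,190,475,260))
```

```text
mat
((307.1861877441406, 216.83447265625), (61.18834686279297, 59.89646530151367), 3.3664605617523193) [array([0.5237, 0.2318, 0.003 ]), array([0.6608, 0.2238, 0.003 ]), array([0.6495, 0.0838, 0.003 ]), array([0.5129, 0.096 , 0.003 ])] [0.5857 0.1589 0.003 ]
stand
((435.0, 224.5), (45.0, 62.0), 90.0) [array([ 0.6111, -0.058 ,  0.024 ]), array([ 0.6083, -0.1966,  0.024 ]), array([ 0.508 , -0.1873,  0.024 ]), array([ 0.5109, -0.0517,  0.024 ])] [ 0.559  -0.1233  0.024 ]
plate
((440.0047302246094, 220.39149475097656), (50.0831184387207, 3.388103485107422), 2.4895529747009277) [array([ 0.561 , -0.0702,  0.066 ]), array([ 0.5683, -0.071 ,  0.066 ]), array([ 0.5614, -0.1769,  0.066 ]), array([ 0.5542, -0.1759,  0.066 ])] [ 0.5612 -0.1235  0.066 ]
```

View pics/ct.png

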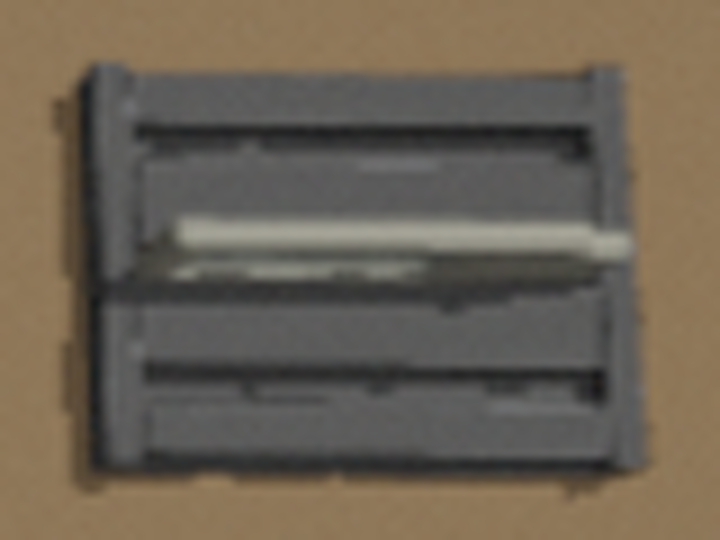

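View pics/cs.png

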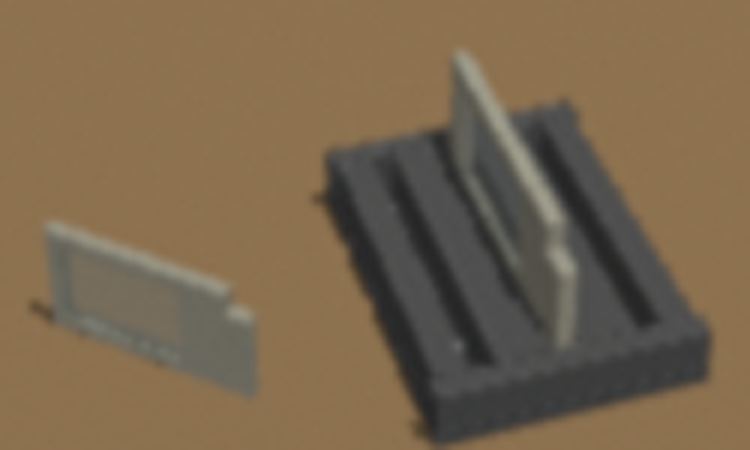

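The crops show the plate in the stand is the large one. Its notch is at the −y end (top crop 615,245; side crop 560,250), and the frosted third is on that side too. From the robot side (−x) the notch is at the right, so the label face looks to +x. Next I fit the top-edge line and check IK.

```bash
cat > h.py <<'E'
import numpy as np
from scipy.spatial.transform import Rotation as Ro
def back(d,u,v,z):
    r=d["R"].T@np.linalg.solve(d["intrinsics"],[u,v,1]);c=-d["R"].T@d["t"]
    return c+r*(z-c[2])/r[2]
def tool(cx,lean,s=1):
    """quat gripping carrier from its upper edge; cx=horizontal long axis, lean = rad from upright, label face up"""
    up=np.array([0,0,1.]);n=np.cross(up,cx)
    cz=up*np.cos(lean)-n*np.sin(lean);cy=np.cross(cz,cx)
    y=-cz;z=s*cy;x=np.cross(y,z)
    return Ro.from_matrix(np.c_[x,y,z]).as_quat(),cz,cy
E
python3 - <<'E'
import cv2,pickle
from h import *
from rig import bot
T=pickle.load(open("top.pkl","rb"));S=pickle.load(open("side.pkl","rb"))
im=T["image"].astype(int);P=[]
for u in range(416,461):
    col=im[212:228,u].sum(1);w=np.clip(col-420,0,None)
    # brightest run = upper edge of the plate
    k=col[:14].argmax();sl=slice(max(k-2,0),k+3);ww=w[sl]
    if ww.sum()>0: P.append(back(T,u,212+(np.arange(16)[sl]*ww).sum()/ww.sum(),.066))
P=np.array(P);c=np.polyfit(P[:,1],P[:,0],1);res=P[:,0]-np.polyval(c,P[:,1])
print("line x=",c,"std",res.std(),"x at ends",np.polyval(c,[-.07,-.177]))
for y0,y1,name in((199,200,"n"),): pass
# sub-pixel end positions along the upper edge
for v in (219,220,221,222): print(v,im[v,410:418].sum(1),im[v,458:470].sum(1))
# independent: side view upper-edge corners (crop px 460,52 clear; 575,265 notch-end at z=.054; 558,235 edge before notch)
for u,v,z in((460,53,.066),(556,232,.066),(572,268,.054)): print("side",back(S,250+u/6,235+v/6,z).round(4))
# stand yaw from its long top edges
m=((im.max(2)-im.min(2))<30);cols=range(412,458)
for lab,f in(("far",lambda a:a.argmax()),("near",lambda a:len(a)-1-a[::-1].argmax())):
    Q=np.array([back(T,u,195+f(m[195:255,u]),.024) for u in cols]);print(lab,np.polyfit(Q[:,1],Q[:,0],1),Q[:,0].mean())
E
```

```text
line x= [0.02407261 0.56415149] std 0.0001505691658728057 x at ends [0.56246641 0.55989064]
219 [202 273 275 273 311 390 401 403] [329 326 291 236 288 268 273 314 351 350 351 349]
220 [201 276 262 236 310 430 464 470] [469 469 425 334 339 330 320 322 350 347 349 350]
221 [209 252 219 191 291 412 449 452] [455 455 459 469 466 468 433 354 348 347 351 355]
222 [166 166 194 197 226 291 334 332] [385 393 415 461 458 455 429 370 343 346 353 349]
side [ 0.5616 -0.0741  0.066 ]
side [ 0.5568 -0.1754  0.066 ]
side [ 0.5605 -0.1812  0.054 ]
far [0.02058768 0.61003524] 0.6074413573282758
near [0.02108525 0.51199723] 0.509501385415173
```

Run:
```python
from h import *
from rig import bot
import cv2
a=np.array([-.0225,-1,0]);a/=np.linalg.norm(a)
mid=np.array([.5611,-.126,0]);g=mid-.020*a
goal=np.array([.5875,.159,.203])
for s in(1,-1):
    q,_,_=tool(a,0,s);qf,cz,cy=tool(a,np.pi/4,s)
    f=goal-.020*a-.004*cz
    print(s,[None if j is None else j.round(2) for j in(bot.inverse_kinematics([*g[:2],.2],q),bot.inverse_kinematics([*g[:2],.032],q),bot.inverse_kinematics(f,qf))],f)
s=min((1,-1),key=lambda s:abs(bot.inverse_kinematics([*g[:2],.2],tool(a,0,s)[0])[5]-bot.get_joint_pos()[5]))
q=tool(a,0,s)[0];print("use",s)
bot.movep([*g[:2],.2],q);bot.command_gripper(.5,25)
bot.move_l([*g[:2],.10],max_speed=.15)
print(bot.get_ee_pos(),bot.get_time_s(),bot.get_force())
A=bot.get_image("side")["image"][200:320,260:420,::-1];B=bot.get_image("top")["image"][180:270,390:510,::-1]
cv2.imwrite("pics/pre.png",np.vstack([cv2.resize(A,(600,450)),cv2.resize(B,(600,450))])[:900:1] if 0 else np.hstack([cv2.resize(A,(400,300)),cv2.resize(B,(400,300))]))
```

```text
1 [array([-0.23,  0.2 ,  2.  , -0.  ,  0.94, -0.2 ]), array([-0.23,  0.46,  2.04, -0.  ,  0.64, -0.2 ]), None] [0.5907776  0.17893132 0.20017157]
-1 [array([-0.23,  0.2 ,  2.  , -0.  ,  0.94,  2.94]), array([-0.23,  0.46,  2.04, -0.  ,  0.64,  2.94]), None] [0.5907776  0.17893132 0.20017157]
use 1
[ 0.56210917 -0.10613437  0.10072928] 4.5083 [ 0.51425905  0.09208729 -0.6068069 ]
```

View pics/pre.png

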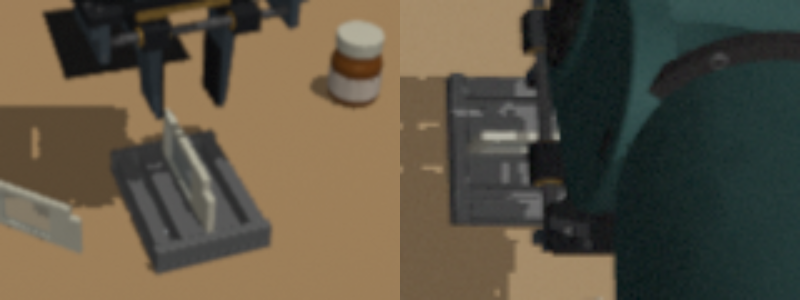

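The fingers straddle the plate, with the clear end under them. The straightforward final pose has no IK, so I scan final yaws and in-plane grip tilts before descending.

Run:
```python
from h import *
from rig import bot
a0=np.array([-.0225,-1,0]);a0/=np.linalg.norm(a0)
mid=np.array([.5611,-.126,0]);goal=np.array([.5875,.159,.203])
J0=bot.get_joint_pos()
def grip(phi,s):
    # tool axes in carrier frame (columns); phi>0: body leans over the clear end
    y=np.array([np.sin(phi),0,-np.cos(phi)]);z=np.array([0,s,0.]);return np.c_[np.cross(y,z),y,z]
for phi in np.radians([0,15,30]):
  for s in(1,-1):
    G=grip(phi,s);h=np.array([-.020,0,.045]);tcp=h+.0188*G[:,1]
    C0=np.c_[a0,np.cross([0,0,1],a0),[0,0,1]]
    p=mid+[0,0,.006]+C0@tcp
    jg=bot.inverse_kinematics(p,Ro.from_matrix(C0@G).as_quat())
    out=[]
    for yaw in np.radians(np.arange(0,360,10)):
        a=Ro.from_rotvec([0,0,yaw]).apply(a0);_,cz,cy=tool(a,np.pi/4)
        C=np.c_[a,cy,cz];f=goal+C@(tcp-[0,0,.030])
        j=bot.inverse_kinematics(f,Ro.from_matrix(C@G).as_quat())
        if j is not None: out.append((int(round(np.degrees(yaw))),j.round(2).tolist()))
    print(round(np.degrees(phi)),s,None if jg is None else jg.round(2),p.round(3),len(out))
    for o in out: print("   ",o) if phi==0 or 1 and o[0]%30==0 else None
```

```text
0 1 [-0.23  0.46  2.04 -0.    0.64 -0.2 ] [ 0.562 -0.106  0.032] 27
    (40, [0.08, 0.1, 2.3, 1.47, 0.41, -1.91])
    (50, [0.02, 0.13, 2.27, 1.34, 0.57, -1.95])
    (60, [-0.03, 0.17, 2.23, 1.22, 0.71, -2.01])
    (70, [-0.06, 0.21, 2.17, 1.11, 0.85, -2.08])
    (80, [-0.08, 0.25, 2.11, 1.01, 0.97, -2.15])
    (90, [-0.09, 0.3, 2.05, 0.92, 1.09, -2.21])
    (100, [-0.09, 0.35, 1.98, 0.83, 1.2, -2.28])
    (110, [-0.08, 0.39, 1.92, 0.74, 1.3, -2.36])
    (120, [-0.06, 0.43, 1.85, 0.66, 1.39, -2.43])
    (130, [-0.03, 0.47, 1.79, 0.57, 1.47, -2.52])
    (140, [-0.0, 0.51, 1.73, 0.48, 1.55, -2.6])
    (150, [0.03, 0.54, 1.68, 0.4, 1.61, -2.69])
    (160, [0.06, 0.57, 1.64, 0.3, 1.67, -2.79])
    (170, [0.1, 0.59, 1.6, 0.21, 1.71, -2.9])
    (180, [0.14, 0.61, 1.57, 0.12, 1.74, -3.0])
    (200, [0.22, 0.62, 1.55, -0.07, 1.75, 3.06])
    (210, [0.27, 0.62, 1.55, -0.17, 1.74, 2.95])
    (220, [0.31, 0.61, 1.56, -0.26, 1.71, 2.84])
    (230, [0.35, 0.6, 1.59, -0.35, 1.67, 2.73])
    (240, [0.38, 0.58, 1.62, -0.44, 1.61, 2.64])
    (250, [0.42, 0.56, 1.66, -0.52, 1.55, 2.54])
    (260, [0.4
[... 3071 characters left out ...]
    (240, [0.25, 0.69, 1.48, -0.08, 1.88, 2.6])
    (270, [0.38, 0.66, 1.54, -0.39, 1.78, 2.28])
    (300, [0.5, 0.57, 1.69, -0.66, 1.57, 2.03])
    (330, [0.58, 0.44, 1.9, -0.93, 1.27, 1.86])
30 -1 [-0.01  0.52  2.05 -0.81  0.76 -2.47] [ 0.561 -0.115  0.035] 29
    (90, [-0.06, 0.16, 2.3, 1.55, 0.68, 0.46])
    (120, [-0.14, 0.31, 2.1, 1.12, 1.07, 0.4])
    (150, [-0.11, 0.46, 1.87, 0.81, 1.4, 0.26])
    (180, [-0.02, 0.58, 1.67, 0.53, 1.66, 0.06])
    (210, [0.11, 0.67, 1.52, 0.24, 1.83, -0.22])
    (240, [0.25, 0.69, 1.48, -0.08, 1.88, -0.55])
    (270, [0.38, 0.66, 1.54, -0.39, 1.78, -0.86])
    (300, [0.5, 0.57, 1.69, -0.66, 1.57, -1.11])
    (330, [0.58, 0.44, 1.9, -0.93, 1.27, -1.28])
```

Feasible: straight-down grip (s=1) with final yaw +270°, so the label faces the side camera with good joint margins. Now I grip and lift.

Run:
```python
from h import *
from rig import bot
import cv2
p=bot.get_ee_pos();p0=np.array([.5615,-.106,0])
print(bot.move_l([*p0[:2],.0325],max_speed=.08,contact_N=10),bot.get_ee_pos())
bot.command_gripper(0.,25);print("open mm",bot.get_opening()*91,bot.get_force(),bot.get_ee_pos())
bot.move_l([*p0[:2],.12],max_speed=.06);print(bot.get_force(),bot.get_opening()*91)
bot.move_l([*p0[:2],.28],max_speed=.15);print(bot.get_force(),bot.get_opening()*91,bot.get_time_s())
d=bot.get_image("side");cv2.imwrite("pics/lift.png",cv2.resize(d["image"][110:310,230:430,::-1],(600,600)))
```

```text
False [ 0.56182575 -0.1060837   0.03286697]
open mm 6.063726318782091 [-0.33521259 -0.29361221  0.81770987] [ 0.56151697 -0.10599401  0.03255583]
[-0.14377209  0.06879514 -0.67507932] 6.014499142276302
[ 0.25459241 -0.01412976 -0.99531336] 5.913818255672059 9.1083
```

View pics/lift.png

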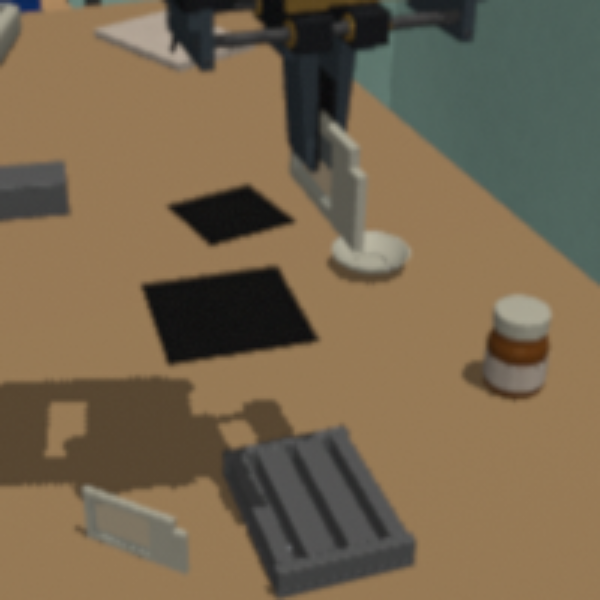

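The carrier is out of the slot, level, and held by its clear end; the jaws read 6 mm. Now I move to the final pose.

Run:
```python
from h import *
from rig import bot
import cv2,pickle
a0=np.array([-.0225,-1,0]);a0/=np.linalg.norm(a0)
a=Ro.from_euler('z',270,degrees=True).apply(a0);goal=np.array([.5875,.159,.203])
q,cz,cy=tool(a,np.pi/4);f=goal-.020*a-.0035*cz
print(a,cy,f)
bot.movep(f+[0,0,.08],q);bot.move_l(f,q,max_speed=.08);bot.wait(.5)
print(bot.get_ee_pos(),bot.get_tool_rot(),q,bot.get_opening()*91,bot.get_force(),bot.get_joint_pos().round(2) ,bot.get_time_s())
d=bot.get_image("side");t=bot.get_image("top");pickle.dump((d,t),open("fin.pkl","wb"))
cv2.imwrite("pics/fin.png",np.hstack([cv2.resize(d["image"][110:250,230:370,::-1],(400,400)),cv2.resize(t["image"][140:280,240:380,::-1],(400,400))]))
for n,c in(("side",d),("top",t)):
    for nm,(x,z) in dict(clear_lo=(-55,0),clear_hi=(-55,60),fr_lo=(55,0),notch=(55,48),notch2=(43,60)).items():
        X=c["R"]@(goal+a*x/1e3+cz*(z-30)/1e3)+c["t"];u=c["intrinsics"]@X/X[2]
        o=(230,110) if n=="side" else(240,140);print(n,nm,((u[:2]-o)*400/140).round())
```

```text
[-0.99974697  0.02249431  0.        ] [-0.01590588 -0.70692786  0.70710678] [0.60743927 0.15607587 0.20052513]
[0.6074525  0.15609034 0.20061102] [-0.00434648 -0.38268675  0.92380981  0.01036358] [-0.00430437 -0.38265922  0.92382109  0.01039167] 6.188250065143816 [ 0.15953361 -0.13730145 -1.04754863] [ 0.48  0.49  1.76 -0.68  1.39  2.38] 12.95
side clear_lo [277. 128.]
side clear_hi [262.  68.]
side fr_lo [159. 144.]
side notch [148.  93.]
side notch2 [159.  80.]
top clear_lo [219.  90.]
top clear_hi [152.  71.]
top fr_lo [218. 253.]
top notch [164. 245.]
top notch2 [150. 224.]
```

View pics/fin.png

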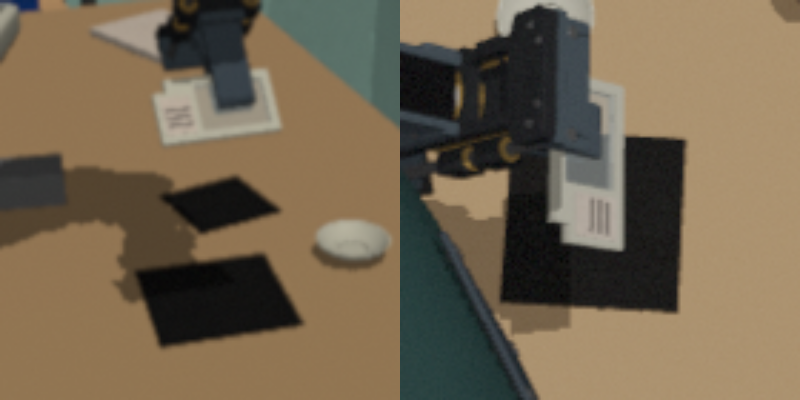

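The notch is at the upper left with the label facing the camera and up, and the finger is on the glass, clear of the frosted end (finger edge about 213, boundary about 197 in the side crop). Corners match the prediction to about 1–2 image px, i.e. 2–4 mm of offset towards +x/−y. I make a small correction, check steadiness, and hand in.

Run:
```python
from h import *
from rig import bot
p=np.array(bot.get_ee_pos());bot.move_l(p+[-.0025,.002,0],max_speed=.02);bot.wait(1)
print(bot.get_ee_pos(),bot.get_opening()*91,np.abs(bot.get_joint_vel()).max(),bot.get_force(),bot.get_time_s())
bot.close_job()
```

```text
[0.60492608 0.15809284 0.20052599] 5.822534582413417 0.0017273614106957087 [ 0.12552456 -0.17210964 -1.33457594] 14.3583
the job is handed in; nothing more can be done
```

I drew the carrier straight up out of the stand by its clear end and handed the job in while still holding it over the larger mat. It is leaned 45° with its long edges level and its label face up, and its middle is about 20 cm above the mat's middle. The job took 14.4 s of the 40 s allowed.

**Last checks:**
- **Grip and steadiness:** the jaws read about 6 mm on the plate, the joints were practically still, and the force on the tool was steady at about 1.3 N.
- **Right face and end:** in the last pictures the notch was at the upper left with the label showing. The finger was on the glass, roughly 15–20 mm short of the frosted end.
- **Other objects:** the dish had not moved in the last view. The jar looked untouched in the view after the lift, and the slide box was only partly in view. I did not measure any of them afterwards.

**Disagreement:** both cameras put the plate's corners 2–4 mm off where I expected them. I moved the arm by 2.5 mm and 2 mm to correct this and did not take another picture afterwards, so about 2–3 mm of position uncertainty remains.

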